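Put the chuck key away in the interlocked tool chest

TASK

The lathe's T-shaped chuck key has been left lying on the bench. Put it away: push the left drawer, which was left open, fully shut so that the chest's interlock frees the right drawer, pull the right drawer well open, lay the key flat in the T-shaped cutout of its tray so that it goes all the way down, let go of it, and push the right drawer fully shut as well. Leave the cup, the loupe and the oil bottle standing where they are.

Things in the scene. Friction and masses are not known exactly. Their poses are not given: they have to be found in the camera images.
- chest: Fixed grey steel bench-top tool chest, 240 deep (x) x 360 wide (y) x 90 mm high, drawers shut. Origin: centre of its underside; x points from the drawer fronts to the back (drawers open along -x), y to the left drawer, z up. Drawers side by side, centred 92 mm left and right of the middle; front faces at x = -120 mm when shut, 14 to 76 mm above the bench; the top plate begins at x = -108 mm.
- drawer_left (a joint): How far the left drawer (chest +y side) is open, m: 0 fully shut, 0.14 fully open. Starts open. About 2 N of friction; stays where left. Interlock: a hidden pin between the drawers lets only one be open at a time; while one is open by more than a few mm, the other gives 2 to 3 mm and is then locked.
- drawer_right (a joint): How far the right drawer (chest -y side) is open, m: 0 fully shut, 0.14 fully open. Starts shut and locked by the interlock. Same friction. Inside, next to its front, is the dark tray with the T-shaped cutout.
- drawer_left_handle (a point): Middle of the left drawer's handle, a steel bow: level bar 10 mm thick, 90 mm long along the chest's y, centre line 42 mm in front of the drawer's face (37 mm clear behind the bar; at chest x = -162 mm when shut) and 55 mm above the bench, held at both ends. Axes as the chest's; moves with the drawer.
- drawer_right_handle (a point): Middle of the right drawer's handle bar; same handle as on the left drawer.
- recess (a point): Where the key's origin belongs, on the cutout's floor: 32 mm above the bench, 134 mm behind the right handle bar. Axes as the chest's; moves with the drawer. Cutout 12 mm deep, 3 mm of room round the key: stem slot 20 wide to x = -63, crossbar slot 66 wide from x = 17 to 37 mm, so the stem points to the drawer's front. Finger scoops, as deep, beside the stem: x -28 to 17, out to 40 mm each side.
- key: Loose steel T-shaped lathe chuck key lying flat, 16 mm thick, about 0.16 kg. Origin on its underside, under the stem at about its centre of mass; x axis along the stem towards the crossbar, z up. Stem 14 mm wide from x = -45 to 20 mm with a 10 mm wide, 12 mm thick end from -45 to -60 mm; crossbar 60 mm long (along y) and 14 mm wide, from x = 20 to 34 mm.
- key_end (a point): The free end of the key's stem: 60 mm from the key's origin along its -x, at underside height.
- cup: Bystander: loose white plastic cup, 60 mm across the rim, 35 mm high. Origin at the centre of its underside.
- loupe: Bystander: loose black eye loupe, 36 mm across its wider top, 30 mm high. Origin at the centre of its underside.
- oiler: Bystander: small amber oil bottle on top of the chest, 28 mm across, 50 mm high. Origin at the centre of its underside.
Mind the look-alikes: they are no part of the job. What is shaped like the key but purple is not meant.

How it is judged (in metres and radians):
On the way, in this order (a step that is already met when the one before it is completed fails the run):
1. the left drawer is fully shut (value of joint each of drawer_left, drawer_right below 0.004 m), for 0.2 s.
2. the right drawer is pulled well open, the left one still shut (value of joint drawer_right above 0.1 m and value of joint drawer_left below 0.004 m), for 0.2 s.
3. the key lies let go, fully down in the tray's cutout, with the drawer open (horizontal distance between key and recess below 0.006 m and z of key in the frame of recess between -0.004 and 0.004 m and x of key_end in the frame of recess below -0.052 m and angle between key's own z axis and vertical below 0.1 rad and angle between the x axis of key and the x axis of recess, either way round below 0.12 rad and contact force between key and the fingers below 0.1 N and value of joint drawer_right above 0.1 m), for 0.2 s.
4. the right drawer is fully shut on the seated key (all of step 1 and horizontal distance between key and recess below 0.006 m and z of key in the frame of recess between -0.004 and 0.004 m and x of key_end in the frame of recess below -0.052 m and angle between key's own z axis and vertical below 0.1 rad and angle between the x axis of key and the x axis of recess, either way round below 0.12 rad), for 0.2 s.
At the end, for the whole second after the job is handed in: Both drawers are shut (each within 4 mm), and the key lies at rest, let go, in the cutout: origin within 6 mm of the recess point sideways and 4 mm in height, stem towards the drawer's front, turned less than 0.12 rad from the cutout and tilted less than 0.1 rad (all of step 4 and linear speed of key below 0.02 m/s and velocity of joint drawer_right below 0.01 m/s); the robot touches nothing.
It fails at once if a bystander (cup, loupe, oil bottle) is moved more than 30 mm or tipped over (distance of any of cup, loupe, oiler from where it was at the start of the episode above 0.03 m or angle between any of cup, loupe, oiler's own z axis and vertical above 0.6 rad).
It also fails if it takes over 72 s, if anything falls off the work surface, if the arm or the gripper's body presses on something with over 40 N, if the wrist force passes 120 N, or if a joint passes its speed limit or range.

ROBOT

A 7-joint arm with a two-finger parallel gripper is mounted at the origin on the work surface. World frame = base frame: x ahead of the robot, y to its left, z up, the work surface at z = 0. Lengths are in mm, angles in rad, forces in N, time in s.
With the tool pointing down it reaches from about 400 to 925 mm from the base axis. Payload 4.1 kg.
Tool frame: the origin (TCP) lies midway between the tips of the shut fingers; the grasp point (between the pads) lies ctrl.grip_point_offset behind it (ctrl.grip_point_offset is the distance from the TCP to the grasp point, in mm); z points along the fingers, y is the line along which they close (so a half turn about z gives the same grasp; the last joint's range is limited). The gripper opens to 85 mm and grips with 20 to 120 N. Pads are 22 mm wide; open, the fingers measure 114 mm over their backs; the gripper's body (76 mm by 85 mm) begins 54 mm behind the grasp point. The pads swing forward as they close: fully open they stand 13 mm farther back than shut.
Start: joints at [1.247, 0.398, 0.045, 1.537, -0.019, 1.207, -0.051], TCP at [144.927, -633.672, 231.347] pointing down, gripper open.
Joint ranges: [-2.82, 2.82], [-0.49, 2.23], [-1.37, 1.46], [0, 2.46], [-1.36, 4.5], [0.23, 2], [-2.94, 2.94]. Speed limits (rad/s): [2.57, 2.57, 3.14, 3.14, 3.14, 3.14, 3.14].

INTERFACE

Orientations are given as a rotation vector (axis times angle).
In Python, from workcell import ctrl gives the robot as it stands.
- The arm moves only by the tool send_rows, never from a script. Its argument "series" is a list of rows, each a list of 7 numbers: the shift along the tool's x, y, z in cm, then the turn, a rotation vector about the tool's x, y, z in rad, then the opening in per cent of the stroke, from 0 (shut) to 100 (fully open). In form: [[tx, ty, tz, rx, ry, rz, gripper], ...]. A call has 1 to 20 rows; each row shifts and turns the commanded pose from where the row before left it, along the tool's axes as they then stand; what a row does not reach is not made up. A row lasts 1/10 s, in which the tool goes at most 50 mm and 8.59 degrees, less where a joint would pass 70% of its speed; a pose out of reach is approached as far as the arm can. A call with a gripper value outside its range is refused whole. The fingers move at their own pace and stop on an object; the grip force is fixed at half the most. Time passes only in rows, so rows that do not move let the fingers close. It gives the time, the measured TCP pose, the force, the opening and the grip force at its end, in the units of the state.
- ctrl.read_state(): the state, without advancing time (a new reading comes with each control period).
- ctrl.capture(name): name is "side" or "top"; returns a dict with "pixels" (384x512x3 uint8, blue, green, red), "fov_y" (degrees; the focal length in pixels is half the picture's height over the tangent of half this angle, whatever the lens; pixels are square), "cx", "cy" (the principal point, pixels), "extrinsics" (4x4, takes a point from world to camera coordinates). Camera axes: x right, y up, looking along -z (the intrinsics and any distortion apply to the point x, -y, -z); pixel columns grow to the right and rows downward; lengths in mm; the calibration is good to about 2 mm. A picture is of the moment at which its call begins. There is no depth.
- ctrl.close_job(): hands the job in; it is judged then, once.
The state is a dict: "clock": time; "joints": joint angles; "joint_velocities": joint speeds; "joint_torque": joint torques, N m; "eef_pos": TCP position; "ee_rot": TCP orientation; "force": force on the tool from outside, world axes, zero at the start; "wrist_torque": the same for the moment, N m; "opening": finger opening in mm; "grasp_force": force on a finger pad.
Only numpy, scipy, OpenCV 4.12 (cv2) and the standard library are available. Lean on these libraries where they do the work, as an engineer would, in place of code of your own. Each camera call takes 0.05 s, during which the arm holds its last target. There are 200 camera calls.

## Working session

There is one attempt and no reset: what is moved stays moved. The work goes in short steps, Python scripts to look and compute and a tool call to move; the robot and the scene stay as the last step left them, time stands still between calls to the robot, and variables do not carry over. Pictures are saved under pics/ and viewed, at most 10 in all, crops included, and the job is handed in when it is done.

Besides the shell and the picture viewer there is one more tool, called after "Request:" in YAML: its name, and indented under it one key for each argument. send_rows: Moves the arm, as the interface text tells. Its arguments: {"type":"object","properties":{"series":{"type":"array","items":{"type":"array","items":{"type":"number"}}}},"required":["series"]}

```bash
ls; mkdir -p pics
python3 - <<'E'
from workcell import ctrl
import cv2, numpy as np
print(ctrl.read_state(), ctrl.grip_point_offset)
for n in("side","top"):
    c=ctrl.capture(n); cv2.imwrite(f"pics/{n}0.png",c["pixels"])
    print(n,{k:(np.round(v,4).tolist() if k=="extrinsics" else v) for k,v in c.items() if k!="pixels"})
E
```

```text
pics
{'clock': 0.0, 'joints': array([ 1.24698926,  0.39924959,  0.04504357,  1.53792283, -0.0186845 ,
        1.20687396, -0.05070333]), 'joint_velocities': array([ 4.38217633e-04, -5.80356738e-05, -1.73765092e-03, -1.69198950e-03,
       -2.36600440e-04, -1.01805297e-03, -1.91013226e-03]), 'joint_torque': array([ 2.86768263e-04, -4.75120962e+01,  1.36495180e+00, -2.54214746e+01,
        1.15397834e-02,  9.30879323e-03,  9.65443832e-06]), 'eef_pos': array([ 144.76135244, -633.00919133,  230.2073903 ]), 'ee_rot': array([-3.11976598e+00, -3.52322315e-01,  6.07122553e-04]), 'force': array([-0.35279905, -0.92181052,  0.3942062 ]), 'wrist_torque': array([ 0.02425811, -0.00564221, -0.02358504]), 'grasp_force': 0.0, 'opening': 85.5907777216825} 18.700000000000003
side {'fov_y': 47.16662881124574, 'cx': 256.3782588254668, 'cy': 188.88133851602095, 'extrinsics': [[-0.9244, -0.3809, 0.0223, 524.6141], [0.2222, -0.49, 0.8429, -235.0327], [-0.3101, 0.7841, 0.5376, -1000.3984], [0.0, 0.0, 0.0, 1.0]]}
top {'fov_y': 52.53047550695183, 'cx': 261.1037109605572, 'cy': 191.24146070325017, 'extrinsics': [[0.0864, -0.9962, 0.0053, -117.9048], [0.9699, 0.0853, 0.2279, -595.3755], [-0.2275, -0.0145, 0.9737, -897.1621], [0.0, 0.0, 0.0, 1.0]]}
```

View pics/side0.png

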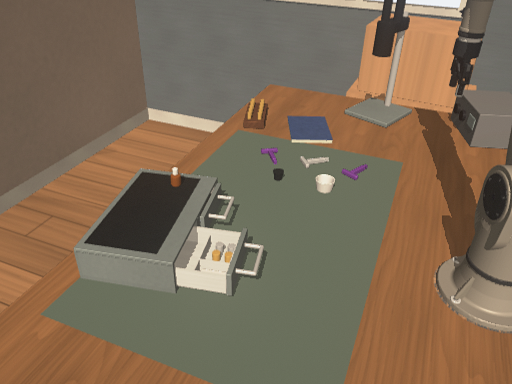

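View pics/top0.png

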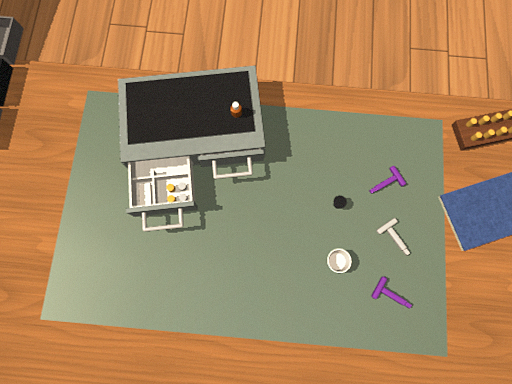

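The side view shows the open left drawer at (212,258), the grey key at (313,161), the cup at (325,184) and the loupe at (279,174). The top view shows the grey key at (393,236), its crossbar at (388,226) and stem end at (408,253). The handles are at (162,226) on the left and (232,175) on the right, and there are two purple decoys.

Run:
```python
import cv2,numpy as np
t=cv2.imread("pics/top0.png");s=cv2.imread("pics/side0.png")
r=lambda im,x0,y0,w,h,f:cv2.resize(im[y0:y0+h,x0:x0+w],None,fx=f,fy=f,interpolation=cv2.INTER_CUBIC)
A=r(t,110,60,160,175,2.5)  #400x437
B=r(s,85,165,200,130,2)    #400x260
C=r(t,370,212,50,50,4); D=r(s,295,145,45,30,4)
o=np.zeros((640,800,3),np.uint8)[:600]
o[:437,:400]=A;o[:260,400:]=B;o[270:470,400:600]=C;o[270:390,610:790]=D
cv2.imwrite("pics/z1.png",o)
```

```text
Traceback (most recent call last):
ValueError: could not broadcast input array from shape (438,400,3) into shape (437,400,3)
```

Run:
```python
import cv2,numpy as np
t=cv2.imread("pics/top0.png");s=cv2.imread("pics/side0.png")
r=lambda im,x0,y0,w,h,f:cv2.resize(im[y0:y0+h,x0:x0+w],None,fx=f,fy=f,interpolation=cv2.INTER_CUBIC)
A=r(t,110,60,160,176,2.5)  #400x440
B=r(s,85,165,200,130,2)    #400x260
C=r(t,370,212,50,50,4); D=r(s,295,145,45,30,4)
o=np.zeros((600,800,3),np.uint8)
o[:440,:400]=A;o[:260,400:]=B;o[270:470,400:600]=C;o[270:390,610:790]=D
cv2.imwrite("pics/z1.png",o)
```

```text
(no output)
```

View pics/z1.png

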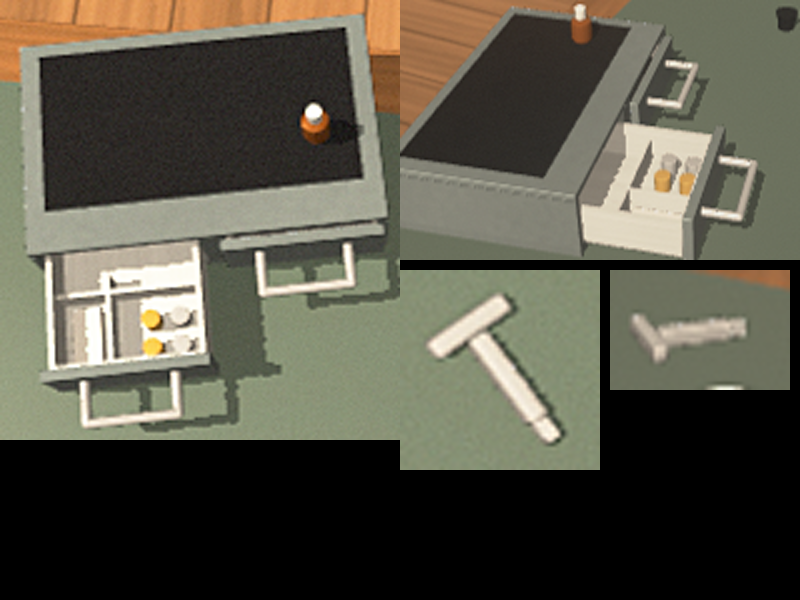

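The composite shows the chest-top corners in the top view at panel (21,48), (362,15), (386,217) and (28,254). It also gives both handle bars, the key's crossbar ends at (433,351) and (507,299), and the stem end at (552,436).

```bash
cat > h.py <<'E'
import numpy as np, cv2
from scipy.optimize import least_squares
from scipy.spatial.transform import Rotation as R
from workcell import ctrl
CAM={}
def cam(n):
    if n not in CAM: CAM[n]=ctrl.capture(n)
    return CAM[n]
def proj(n,P):
    c=cam(n);E=c["extrinsics"];p=np.atleast_2d(P)@E[:3,:3].T+E[:3,3]
    f=c["pixels"].shape[0]/2/np.tan(np.radians(c["fov_y"]/2))
    return np.c_[c["cx"]+f*p[:,0]/-p[:,2], c["cy"]-f*p[:,1]/-p[:,2]]
def place(pose,M): # pose x,y,z,yaw
    return M@R.from_euler('z',pose[3]).as_matrix().T+np.array(pose[:3])
def fit(M,obs,x0,zf=None,loss='soft_l1'):
    """obs {cam: {index: (u,v)}}"""
    def res(q):
        P=place(q,M); r=[]
        for n,d in obs.items():
            i=list(d); r.append((proj(n,P[i])-np.array([d[k] for k in i])).ravel())
        return np.concatenate(r)
    s=least_squares(res,x0,x_scale=[10,10,10,.1],loss=loss); return s.x,res(s.x)
def tri(obs):
    s=least_squares(lambda q:np.concatenate([proj(n,q)[0]-o for n,o in obs.items()]),[500,0,50.],x_scale=10); return s.x,s.fun
E
python3 - <<'E'
from h import *
z=lambda p,px,py,x0,y0,f:((p[0]-px+.5)/f-.5+x0,(p[1]-py+.5)/f-.5+y0)
A=lambda *p:z(p,0,0,110,60,2.5);B=lambda *p:z(p,400,0,85,165,2);C=lambda *p:z(p,400,270,370,212,4);D=lambda *p:z(p,610,270,295,145,4)
ch=np.array([[120,180,90],[120,-180,90],[-108,-180,90],[-108,180,90.]])
q,r=fit(ch,{"top":dict(enumerate([A(21,48),A(362,15),A(386,217),A(28,252)])),"side":dict(enumerate([B(400,160),B(513,10),B(665,30),B(578,195)]))},[600,100,0,0.])
print("chest",q.round(3),r.round(1))
k=np.array([[27,30,16],[27,-30,16],[-60,0,14.]])
qk,r=fit(k,{"top":dict(enumerate([C(433,351),C(507,299),C(552,436)])),"side":dict(enumerate([D(660,350),D(637,319),D(745,324)]))},[500,-300,0,.7])
print("key",qk.round(3),r.round(1))
for nm,o in dict(LH1=(A(84,425),B(742,217)),LH2=(A(181,414),B(755,163)),RH1=(A(262,294),B(681,107)),RH2=(A(354,286),B(695,65))).items():
    p,r=tri({"top":o[0],"side":o[1]}); pc=R.from_euler('z',-q[3]).apply(p-q[:3]); print(nm,p.round(1),pc.round(1),r.round(1))
for nm,a,b in [("cup",(339,258),(325,180)),("loupe",(340,201),(279,171)),("oil",A(314,112),B(580,10))]:
    p,r=tri({"top":a,"side":b});print(nm,p.round(0),r.round(1))
E
```

```text
chest [ 7.83077e+02  1.30463e+02 -7.92000e-01  2.00000e-01] [ -0.1   0.    1.1  -0.5   1.5   0.4  -0.1   1.8 -10.8   3.5  -0.3  -1.5
   0.8  -2.2  -0.4   1.1]
key [ 534.775 -413.214   -2.022    0.671] [-0.  -0.6 -0.1 -0.3  0.1  0.2  0.8  0.4  0.1 -0.3  0.1  0.2]
LH1 [483.2 213.3  59.1] [-277.4  140.8   59.9] [ 0.   0.3 -0.3 -0.1]
LH2 [503.8 121.   56.7] [-275.6   46.3   57.5] [-0.  -0.2  0.1  0. ]
RH1 [632.2  55.5  55.5] [-162.8  -43.5   56.3] [ 0.   0.1 -0.1 -0. ]
RH2 [651.4 -36.1  57.7] [-162.1 -137.    58.5] [-0.2 -1.2  1.2  0.4]
cup [ 458. -273.   32.] [ 0.1  0.7 -0.9 -0.1]
loupe [ 604. -270.   30.] [ 0.   0.3 -0.4 -0.1]
oil [798.  15. 137.] [-0.  -0.1  0.1  0. ]
```

The chest yaw is 0.200. The left drawer is open about 114 mm, and the handles agree with the text. I'll align the tool with the chest, shut the fingers and go in front of the left handle.

Add to h.py:
```python
CH=np.array([783.1,130.5]); CY=0.200
def where():
    s=ctrl.read_state(); m=R.from_rotvec(s["ee_rot"]).as_matrix(); p=s["eef_pos"]
    c=R.from_euler('z',-CY).apply([*(p[:2]-CH),p[2]])
    print("t",round(s["clock"],2),"world",p.round(1),"chest",c.round(1),"yaw",round(np.arctan2(m[1,0],m[0,0]),4),"tilt",m[:2,2].round(4),"F",s["force"].round(1),"open",round(s["opening"],1),"grip",round(s["grasp_force"],1))
    return p,m,c
def to(target_world,yaw):
    p,m,c=where(); D=R.from_euler('z',yaw).as_matrix()@np.diag([1,-1,-1.])
    print("tool shift cm (before turning)",(m.T@(np.array(target_world)-p)/10).round(2),"turn",R.from_matrix(m.T@D).as_rotvec().round(3))
def chest2w(c): return R.from_euler('z',CY).apply(c)+[*CH,0]
```

```text
(no output)
```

Request:
send_rows:
  series:
    - [4,0,0,0,0,0.025,0]
    - [4,0,0,0,0,0,0]
    - [4,0,0,0,0,0,0]
    - [4,0,0,0,0,0,0]
    - [4,0,0,0,0,0,0]
    - [4,0,0,0,0,0,0]
    - [4,0,0,0,0,0,0]
    - [4,0,0,0,0,0,0]
    - [4,0,0,0,0,0,0]
    - [4,0,0,0,0,0,0]
    - [4,0,0,0,0,0,0]

```text
clock: 1.3
eef_pos: [577.3, -544.8, 231.0]
ee_rot: [-3.126, -0.313, 0.001]
force: [-0.2, -1.4, 0.6]
opening: -0.3
grasp_force: 0.0
```

Request:
send_rows:
  series:
    - [0,-4,0,0,0,0,0]
    - [0,-4,0,0,0,0,0]
    - [0,-4,0,0,0,0,0]
    - [0,-4,0,0,0,0,0]
    - [0,-4,0,0,0,0,0]
    - [0,-4,0,0,0,0,0]
    - [0,-4,0,0,0,0,0]
    - [0,-4,0,0,0,0,0]
    - [0,-4,0,0,0,0,0]
    - [0,-4,0,0,0,0,0]
    - [0,-4,0,0,0,0,0]
    - [0,-4,0,0,0,0,0]
    - [0,-4,0,0,0,0,0]
    - [0,-4,0,0,0,0,0]
    - [0,-4,0,0,0,0,0]
    - [0,-4,0,0,0,0,0]
    - [0,-4,0,0,0,0,0]
    - [0,-3,0,0,0,0,0]
    - [0,0,0,0,0,0,0]

```text
clock: 3.2
eef_pos: [433.6, 155.4, 231.6]
ee_rot: [-3.123, -0.326, -0.001]
force: [-0.6, -0.6, 0.9]
opening: -0.1
grasp_force: 0.0
```

```bash
python3 -c "
from h import *
to(chest2w([-318,92,230]),CY)"
```

```text
t 3.2 world [433.6 155.4 231.6] chest [-337.6   93.8  231.6] yaw 0.2082 tilt [0.0003 0.0021] F [-0.6 -0.6  0.9] open -0.1 grip 0.0
tool shift cm (before turning) [1.96 0.2  0.16] turn [-0.002 -0.001  0.008]
```

Request:
send_rows:
  series:
    - [0,0.2,4,0,0,0.008,0]
    - [0,0,4,0,0,0,0]
    - [0,0,4,0,0,0,0]
    - [0,0,4,0,0,0,0]
    - [0,0,3.5,0,0,0,0]
    - [2,0,0,0,0,0,0]
    - [1,0,0,0,0,0,0]
    - [1,0,0,0,0,0,0]
    - [1,0,0,0,0,0,0]
    - [1,0,0,0,0,0,0]
    - [1,0,0,0,0,0,0]
    - [1,0,0,0,0,0,0]
    - [1,0,0,0,0,0,0]
    - [1,0,0,0,0,0,0]
    - [1,0,0,0,0,0,0]
    - [1,0,0,0,0,0,0]
    - [1,0,0,0,0,0,0]

```text
clock: 4.9
eef_pos: [563.8, 173.8, 36.2]
ee_rot: [-3.127, -0.301, 0.0]
force: [-2.5, 0.5, 1.6]
opening: 0.0
grasp_force: 1.1
```

```bash
python3 -c "
from h import *
where()"
```

```text
t 4.9 world [563.8 173.8  36.2] chest [-206.4   86.    36.2] yaw 0.192 tilt [-0.0001  0.0002] F [-2.5  0.5  1.6] open 0.0 grip 1.1
```

Request:
send_rows:
  series:
    - [0.7,0,0,0,0,0,0]
    - [0.7,0,0,0,0,0,0]
    - [0.5,0,0,0,0,0,0]
    - [0.4,0,0,0,0,0,0]
    - [0.3,0,0,0,0,0,0]
    - [0.2,0,0,0,0,0,0]
    - [0,0,0,0,0,0,0]

```text
clock: 5.6
eef_pos: [590.9, 178.6, 36.3]
ee_rot: [3.127, 0.301, 0.001]
force: [-0.6, -0.6, 0.0]
opening: -0.3
grasp_force: 0.1
```

```bash
python3 -c "
from h import *
where()"
```

```text
t 5.6 world [590.9 178.6  36.3] chest [-178.8   85.3   36.3] yaw 0.1919 tilt [ 0.0007 -0.0002] F [-0.6 -0.6  0. ] open -0.3 grip 0.1
```

Request:
send_rows:
  series:
    - [0.2,0,0,0,0,0,0]
    - [0.2,0,0,0,0,0,0]
    - [0.2,0,0,0,0,0,0]
    - [0,0,0,0,0,0,0]
    - [0,0,0,0,0,0,0]

```text
clock: 6.1
eef_pos: [593.9, 179.1, 36.0]
ee_rot: [3.125, 0.301, -0.008]
force: [-5.9, -1.4, 4.6]
opening: -0.1
grasp_force: 3.5
```

```bash
python3 -c "
from h import *
where()"
```

```text
t 6.1 world [593.9 179.1  36. ] chest [-175.7   85.2   36. ] yaw 0.1918 tilt [-0.0051 -0.0024] F [-5.9 -1.4  4.6] open -0.1 grip 3.5
```

Request:
send_rows:
  series:
    - [0.2,0,0,0,0,0,0]
    - [0.2,0,0,0,0,0,0]
    - [0.2,0,0,0,0,0,0]
    - [0,0,0,0,0,0,0]
    - [0,0,0,0,0,0,0]

```text
clock: 6.6
eef_pos: [594.0, 179.1, 35.3]
ee_rot: [3.122, 0.301, -0.028]
force: [-18.2, -3.6, 13.7]
opening: 0.3
grasp_force: 9.5
```

```bash
python3 -c "
from h import *
where()"
```

```text
t 6.6 world [594.  179.1  35.3] chest [-175.7   85.2   35.3] yaw 0.1922 tilt [-0.0171 -0.0069] F [-18.2  -3.6  13.7] open 0.3 grip 9.5
```

Request:
send_rows:
  series:
    - [-1,0,0,0,0,0,0]
    - [-1.5,0,0,0,0,0,0]
    - [0,0,-3,0,0,0,0]
    - [0,0,-3,0,0,0,0]
    - [0,0,-3,0,0,0,0]
    - [0,3,0,0,0,0,0]
    - [0,3,0,0,0,0,0]
    - [0,3,0,0,0,0,0]
    - [0,3,0,0,0,0,0]
    - [1,3,0,0,0,0,0]
    - [2,2.7,0,0,0,-0.008,0]
    - [1.5,0,0,0,0,0,0]
    - [0,0,0,0,0,0,0]
    - [0,0,0,0,0,0,0]

```text
clock: 8.0
eef_pos: [655.6, 11.7, 126.2]
ee_rot: [-3.126, -0.314, -0.0]
force: [0.2, 0.5, 0.7]
opening: 0.4
grasp_force: 0.0
```

Run:
```python
from h import *
to(chest2w([-139,-92,36]),CY)
c=cam("top");cv2.imwrite("pics/t1.png",cv2.resize(c["pixels"][55:235,105:345],None,fx=3,fy=3))
print(proj("top",[chest2w([-162,-92,55]),chest2w([-162,92,55])]).round(1))
```

```text
t 8.0 world [655.6  11.7 126.2] chest [-148.6  -91.1  126.2] yaw 0.2005 tilt [0.0003 0.0003] F [0.2 0.5 0.7] open 0.4 grip 0.0
tool shift cm (before turning) [0.95 0.09 9.02] turn [-0.    -0.     0.001]
[[233.5 175.1]
 [161.1 182.9]]
```

View pics/t1.png

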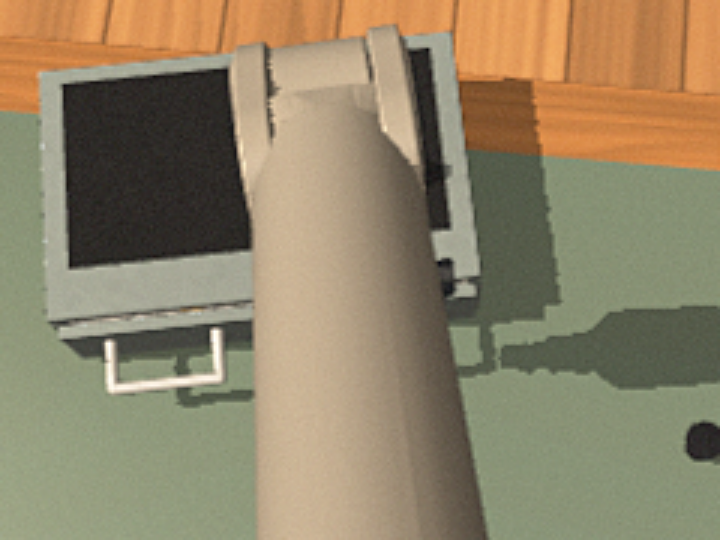

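The left drawer is shut (handle at panel 165,385) and the arm hides the right one. Next I hook down behind the right bar.

Request:
send_rows:
  series:
    - [1,0.1,0,0,0,0,0]
    - [0,0,2,0,0,0,0]
    - [0,0,2,0,0,0,0]
    - [0,0,1,0,0,0,0]
    - [0,0,1,0,0,0,0]
    - [0,0,1,0,0,0,0]
    - [0,0,1,0,0,0,0]
    - [0,0,0,0,0,0,0]

```text
clock: 8.85
eef_pos: [664.6, 12.1, 44.8]
ee_rot: [3.126, 0.314, -0.004]
force: [-0.9, 0.3, -0.5]
opening: -0.1
grasp_force: 0.0
```

```bash
python3 -c "
from h import *
where()"
```

```text
t 8.85 world [664.6  12.1  44.8] chest [-139.7  -92.5   44.8] yaw 0.2001 tilt [-0.0025 -0.0003] F [-0.9  0.3 -0.5] open -0.1 grip 0.0
```

Request:
send_rows:
  series:
    - [0,0,0.7,0,0,0,0]
    - [-0.5,0,0,0,0,0,0]
    - [-0.5,0,0,0,0,0,0]
    - [-0.5,0,0,0,0,0,0]
    - [-1,0,0,0,0,0,0]
    - [-1,0,0,0,0,0,0]
    - [-1,0,0,0,0,0,0]
    - [-1,0,0,0,0,0,0]
    - [-1,0,0,0,0,0,0]
    - [-1,0,0,0,0,0,0]
    - [-1,0,0,0,0,0,0]
    - [-1,0,0,0,0,0,0]
    - [-1,0,0,0,0,0,0]
    - [-1,0,0,0,0,0,0]
    - [-1,0,0,0,0,0,0]
    - [-0.7,0,0,0,0,0,0]
    - [-0.3,0,0,0,0,0,0]
    - [0,0,0,0,0,0,0]

```text
clock: 10.65
eef_pos: [531.9, -15.1, 38.8]
ee_rot: [3.126, 0.313, -0.004]
force: [-0.7, 0.2, 0.2]
opening: -0.1
grasp_force: 0.0
```

```bash
python3 -c "
from h import *
where()"
```

```text
t 10.65 world [531.9 -15.1  38.8] chest [-275.1  -92.8   38.8] yaw 0.1995 tilt [-0.0024 -0.0007] F [-0.7  0.2  0.2] open -0.1 grip 0.0
```

Request:
send_rows:
  series:
    - [0.8,0,0,0,0,0,0]
    - [0,0,-4,0,0,0,0]
    - [0,0,-4,0,0,0,0]
    - [0,0,-4,0,0,0,0]
    - [0,0,-3,0,0,0,0]
    - [-0.9,3.9,0,0,0,0,60]
    - [-0.9,3.9,0,0,0,0,60]
    - [-0.9,3.9,0,0,0,0,60]
    - [-0.9,3.9,0,0,0,0,60]
    - [-0.9,3.9,0,0,0,0,60]
    - [-0.9,3.9,0,0,0,0,60]
    - [-0.8,3.9,0,0,0,0,60]
    - [-0.8,3.9,0,0,0,0,60]
    - [-0.8,3.9,0,0,0,0,60]
    - [-0.8,3.9,0,0,0,0,60]
    - [0,0,0,0,0,-0.12,60]
    - [0,0,0,0,0,-0.12,60]
    - [0,0,0,0,0,-0.12,60]
    - [0,0,0,0,0,-0.11,60]
    - [0,0,0,0,0,0,60]

```text
clock: 12.65
eef_pos: [534.6, -412.4, 188.7]
ee_rot: [-2.966, -1.032, 0.0]
force: [-0.4, -0.7, 0.1]
opening: 51.5
grasp_force: 0.0
```

Run:
```python
from h import *
to([532,-415,60],.671)
r=lambda n,x0,y0,w,h,f:cv2.resize(cam(n)["pixels"][y0:y0+h,x0:x0+w],None,fx=f,fy=f,interpolation=cv2.INTER_CUBIC)
o=np.zeros((600,800,3),np.uint8)
o[:480,:400]=r("top",190,140,100,120,4); o[:300,400:800]=r("side",185,170,100,75,4)
o[300:580,400:720]=r("top",350,200,80,70,4)
cv2.imwrite("pics/z2.png",o)
```

```text
t 12.65 world [ 534.6 -412.4  188.7] chest [-351.4 -482.7  188.7] yaw 0.6697 tilt [-0.0006  0.0009] F [-0.4 -0.7  0.1] open 51.5 grip 0.0
tool shift cm (before turning) [-0.36  0.06 12.87] turn [-0.001 -0.    -0.001]
```

View pics/z2.png

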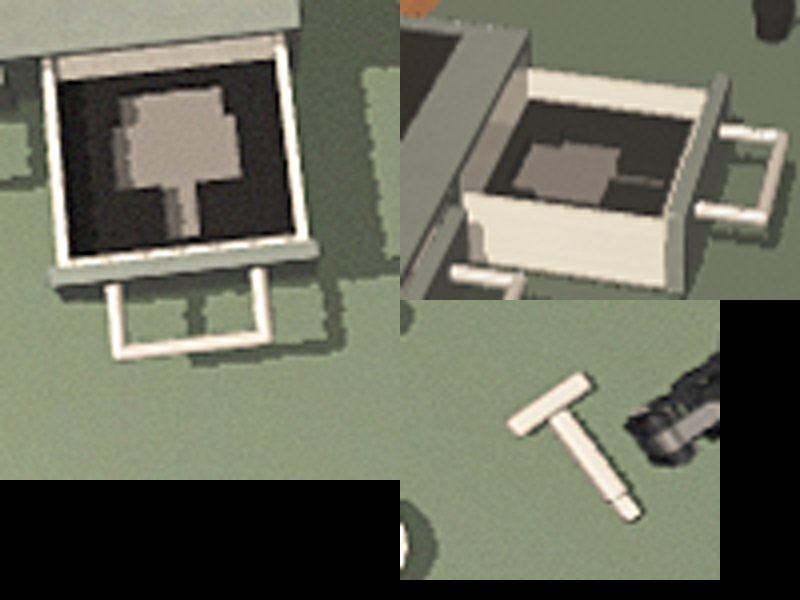

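The right drawer is open with the T cutout visible (crossbar slot at panel 170,95; stem slot end at 187,236), and the handle bar runs from (118,352) to (268,337). The key is undisturbed.

Run:
```python
from h import *
z=lambda p,px,py,x0,y0,f:((p[0]-px+.5)/f-.5+x0,(p[1]-py+.5)/f-.5+y0)
A=lambda *p:z(p,0,0,190,140,4);B=lambda *p:z(p,400,0,185,170,4)
H=[]
for a,b in [(A(118,353),B(769,216)),(A(268,338),B(783,134))]:
    p,r=tri({"top":a,"side":b});c=R.from_euler('z',-CY).apply(p-[*CH,0]);H.append(p);print(p.round(1),c.round(1),r.round(1))
# cutout at tray top (z=44) from top view
from scipy.optimize import fsolve
def onz(uv,zz):
    s=fsolve(lambda q:proj("top",[q[0],q[1],zz])[0]-uv,[600,0]);return R.from_euler('z',-CY).apply([*(s-CH),zz]).round(1)
print("tri floor")
for n,uv,zz in [("slot end rim",A(188,236),44),("slot end floor",A(188,236),32),("bar back L",A(120,93),44),("bar back R",A(220,87),44),("scoop front L",A(120,191),44),("scoop frontR",A(241,179),44)]: print(n,onz(uv,zz))
# height check of cutout: scoop corner / slot corner in both views
for a,b in [(A(222,87),B(618,147))]:
    p,r=tri({"top":a,"side":b});print("tri",p.round(1),r.round(1))
print(proj("top",ctrl.read_state()["eef_pos"]))
```

```text
[503.2  28.7  60. ] [-294.6  -44.1   60. ] [ 0.1  0.6 -0.6 -0.1]
[523.1 -61.4  59.5] [-292.9 -136.5   59.5] [-0.1 -0.5  0.5  0.1]
tri floor
slot end rim [-221.5  -93.4   44. ]
slot end floor [-218.8  -93.    32. ]
bar back L [-122.2  -59.    44. ]
bar back R [-125.4 -123.8   44. ]
scoop front L [-187.4  -53.2   44. ]
scoop frontR [-188.1 -130.8   44. ]
tri [658.4 -23.7  46. ] [ 1.5  9.8 -9.9 -3.4]
[[420.7913982  223.70352463]]
```

Request:
send_rows:
  series:
    - [-0.3,0.1,3,0,0,0,60]
    - [0,0,3,0,0,0,60]
    - [0,0,3,0,0,0,60]
    - [0,0,3,0,0,0,60]
    - [0,0,2,0,0,0,60]
    - [0,0,2,0,0,0,60]
    - [0,0,1,0,0,0,60]
    - [0,0,0,0,0,0,60]

```text
clock: 13.65
eef_pos: [531.6, -414.3, 17.7]
ee_rot: [-2.965, -1.031, 0.003]
force: [-1.0, -0.4, -0.1]
opening: 51.3
grasp_force: 0.0
```

Run:
```python
from h import *
where()
r=lambda n,x0,y0,w,h,f:cv2.resize(cam(n)["pixels"][y0:y0+h,x0:x0+w],None,fx=f,fy=f,interpolation=cv2.INTER_CUBIC)
o=np.zeros((400,800,3),np.uint8)
o[:400,:400]=r("top",350,190,80,80,5); o[:300,400:800]=r("side",280,120,80,60,5)
cv2.imwrite("pics/z3.png",o)
```

```text
t 13.65 world [ 531.6 -414.3   17.7] chest [-354.7 -484.    17.7] yaw 0.6695 tilt [-0.0026  0.0016] F [-1.  -0.4 -0.1] open 51.3 grip 0.0
```

View pics/z3.png

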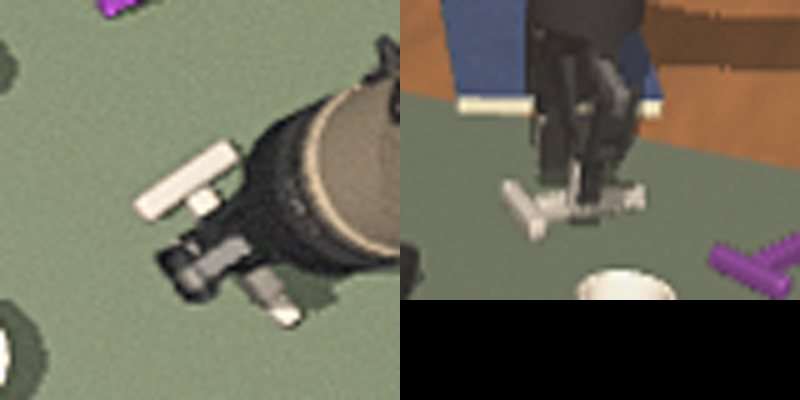

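The fingers straddle the stem near the key's origin (top panel 205,262; side panel 580,200). I'll go down and grip.

Request:
send_rows:
  series:
    - [0,0,0.7,0,0,0,60]
    - [0,0,0.6,0,0,0,60]
    - [0,0,0,0,0,0,60]
    - [0,0,0,0,0,0,0]
    - [0,0,0,0,0,0,0]
    - [0,0,0,0,0,0,0]
    - [0,0,0,0,0,0,0]
    - [0,0,0,0,0,0,0]

```text
clock: 14.55
eef_pos: [532.9, -415.2, 6.8]
ee_rot: [2.966, 1.032, 0.001]
force: [-0.2, 0.0, 2.7]
opening: 11.8
grasp_force: 60.9
```

```bash
python3 -c "
from h import *
where()"
```

```text
t 14.55 world [ 532.9 -415.2    6.8] chest [-353.6 -485.2    6.8] yaw 0.6698 tilt [ 0.0007 -0.0006] F [-0.2  0.   2.7] open 11.8 grip 60.9
```

Request:
send_rows:
  series:
    - [0,0,-2,0,0,0,0]
    - [0,0,-3,0,0,0,0]
    - [0,0,-4,0,0,0,0]
    - [0,0,-4,0,0,0.1,0]
    - [0,0,-2,0,0,0.12,0]
    - [0,0,0,0,0,0.12,0]
    - [0,0,0,0,0,0.13,0]
    - [0,0,0,0,0,0,0]
    - [1.7,-3.5,0,0,0,0,0]
    - [1.7,-3.5,0,0,0,0,0]
    - [1.7,-3.5,0,0,0,0,0]
    - [1.7,-3.5,0,0,0,0,0]
    - [1.7,-3.5,0,0,0,0,0]
    - [1.7,-3.5,0,0,0,0,0]
    - [1.7,-3.5,0,0,0,0,0]
    - [1.7,-3.5,0,0,0,0,0]
    - [1.7,-3.5,0,0,0,0,0]
    - [1.7,-3.5,0,0,0,0,0]

```text
clock: 16.35
eef_pos: [629.5, -36.7, 155.7]
ee_rot: [3.125, 0.318, -0.001]
force: [0.3, 0.6, -1.0]
opening: 11.9
grasp_force: 60.5
```

```bash
python3 -c "
from h import *
to(chest2w([-162.4,-92,75]),CY)"
```

```text
t 16.35 world [629.5 -36.7 155.7] chest [-183.7 -133.4  155.7] yaw 0.203 tilt [-0.0009 -0.0002] F [ 0.3  0.6 -1. ] open 11.9 grip 60.5
tool shift cm (before turning) [ 2.15 -4.13  8.07] turn [0.    0.001 0.003]
```

Request:
send_rows:
  series:
    - [1.1,-2.1,0,0,0,0.003,0]
    - [1.1,-2,0,0,0,0,0]
    - [0,0,3,0,0,0,0]
    - [0,0,3,0,0,0,0]
    - [0,0,2,0,0,0,0]
    - [0,0,0,0,0,0,0]
    - [0,0,0,0,0,0,0]

```text
clock: 17.05
eef_pos: [643.1, 6.3, 76.2]
ee_rot: [-3.126, -0.311, 0.001]
force: [-0.0, -0.4, -0.0]
opening: 11.7
grasp_force: 60.5
```

Run:
```python
from h import *
where()
r=lambda n,x0,y0,w,h,f:cv2.resize(cam(n)["pixels"][y0:y0+h,x0:x0+w],None,fx=f,fy=f,interpolation=cv2.INTER_CUBIC)
o=np.zeros((480,800,3),np.uint8)
o[:480,:400]=r("top",190,140,100,120,4); o[:400,400:800]=r("side",190,150,80,80,5)
cv2.imwrite("pics/z4.png",o)
```

```text
t 17.05 world [643.1   6.3  76.2] chest [-161.9  -93.9   76.2] yaw 0.1984 tilt [-0.0006  0.0001] F [-0.  -0.4 -0. ] open 11.7 grip 60.5
```

View pics/z4.png

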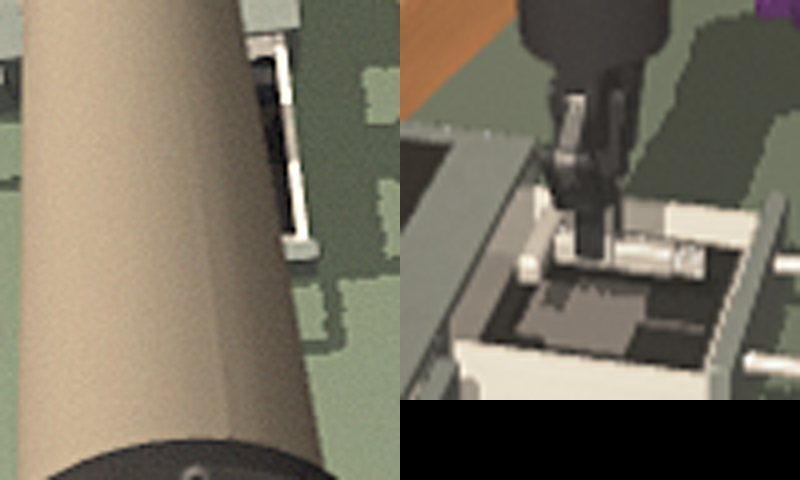

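The side view shows the key held level above the cutout: crossbar's near end at panel (530,265), stem end at (703,262). The top view is blocked. I'll check it against the prediction.

Run:
```python
from h import *
p,m,c=where()
B=lambda x,y:np.array([(x-400+.5)/5-.5+190,(y+.5)/5-.5+150])
M=np.array([[-60,0,8],[27,30,8.],[34,30,16],[20,30,16],[20,30,0],[34,30,0]])
q=np.array([*chest2w([c[0]+2.7,c[1],c[2]-6.8]),.1984])
u=(proj("side",place(q,M))-[190,150]+.5)*5-.5+[400,0]
print(u.round(0).tolist())
for d in ([5,0,0],[0,5,0],[0,0,5]): # panel shift per 5 mm chest axes
    print(d,((proj("side",place(q,M)+R.from_euler('z',CY).apply(d))-proj("side",place(q,M)))[0]*5).round(1))
# cutout prediction in side view, z=44 rim: compare
rc=chest2w([-159.7,-92,32]);K=np.array([[-63,10,12],[-63,-10,12],[-28,40,12],[17,40,12],[17,33,12],[-28,10,12]])
# detect-able in z2 panel: scale 4, offset 185,170, +400
print(((proj("side",place([*rc,CY],K))-[185,170]+.5)*4-.5+[400,0]).round(0).tolist())
```

```text
t 17.15 world [644.4   6.4  77.8] chest [-160.6  -94.1   77.8] yaw 0.1976 tilt [0.0027 0.0002] F [-0.3  0.3 -1.7] open 12.2 grip 60.5
[[704.0, 264.0], [527.0, 275.0], [513.0, 261.0], [540.0, 264.0], [540.0, 290.0], [514.0, 286.0]]
[5, 0, 0] [-9.4 -1.2]
[0, 5, 0] [-1.9  5.3]
[0, 0, 5] [ 0.1 -8. ]
[[666.0, 186.0], [672.0, 169.0], [603.0, 206.0], [536.0, 197.0], [538.0, 191.0], [614.0, 180.0]]
```

Request:
send_rows:
  series:
    - [-0.1,-0.2,1,0,0,0,0]
    - [0,0,1,0,0,0,0]
    - [0,0,0.5,0,0,0,0]
    - [0,0,0.4,0,0,0,0]
    - [0,0,0.3,0,0,0,0]
    - [0,0,0,0,0,0,0]

```text
clock: 17.8
eef_pos: [641.9, 8.1, 43.9]
ee_rot: [-3.126, -0.309, -0.0]
force: [-0.3, -0.5, -0.6]
opening: 11.7
grasp_force: 60.5
```

Run:
```python
from h import *
where()
r=lambda n,x0,y0,w,h,f:cv2.resize(cam(n)["pixels"][y0:y0+h,x0:x0+w],None,fx=f,fy=f,interpolation=cv2.INTER_CUBIC)
cv2.imwrite("pics/z5.png",r("side",190,170,80,60,10))
```

```text
t 17.8 world [641.9   8.1  43.9] chest [-162.7  -91.9   43.9] yaw 0.1969 tilt [0.0002 0.    ] F [-0.3 -0.5 -0.6] open 11.7 grip 60.5
```

View pics/z5.png

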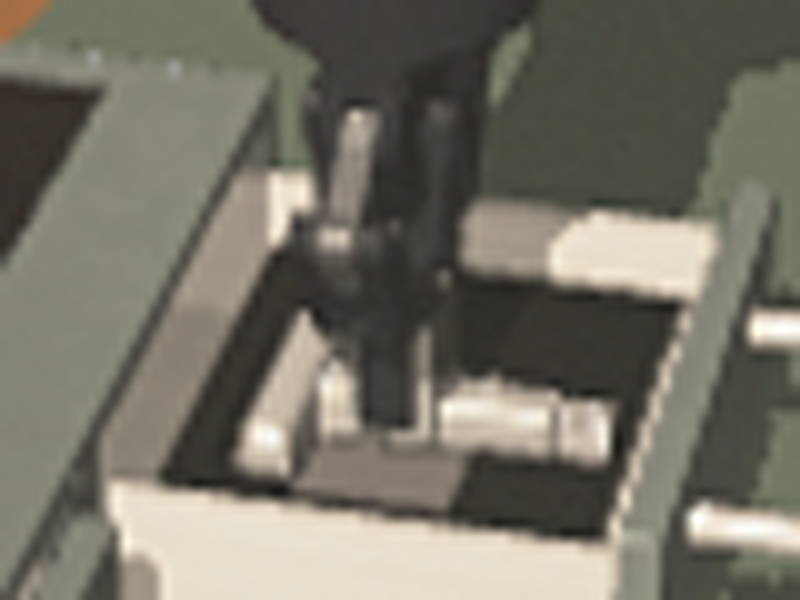

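The key is already partly in the cutout (stem end at panel 607,430, crossbar at 265,450) with no contact force. I'll lower it the rest of the way.

Request:
send_rows:
  series:
    - [0,0,0.2,0,0,0,0]
    - [0,0,0.2,0,0,0,0]
    - [0,0,0.1,0,0,0,0]
    - [0,0,0,0,0,0,0]

```text
clock: 18.25
eef_pos: [641.9, 8.1, 39.2]
ee_rot: [3.126, 0.309, 0.0]
force: [0.0, -0.3, -1.5]
opening: 11.9
grasp_force: 60.5
```

```bash
python3 -c "
from h import *
where()"
```

```text
t 18.25 world [641.9   8.1  39.2] chest [-162.7  -91.9   39.2] yaw 0.1969 tilt [ 0.0001 -0.0001] F [ 0.  -0.3 -1.5] open 11.9 grip 60.5
```

Now release with a 45% opening, which fits the scoops, then rise and look.

Request:
send_rows:
  series:
    - [0,0,0,0,0,0,30]
    - [0,0,0,0,0,0,45]
    - [0,0,0,0,0,0,45]
    - [0,0,0,0,0,0,45]
    - [0,0,0,0,0,0,45]
    - [0,0,-1,0,0,0,45]
    - [0,0,-2,0,0,0,45]
    - [0,0,-3,0,0,0,45]
    - [0,0,-4,0,0,0,45]
    - [0,4,0,0,0,0,45]
    - [-1,4,0,0,0,0,45]
    - [-2,4,0,0,0,0,45]
    - [-3,4,0,0,0,0,45]
    - [-3,4,0,0,0,0,0]
    - [-4,0,0,0,0,0,0]
    - [-4,0,0,0,0,0,0]
    - [0,0,0,0,0,0,0]

```text
clock: 19.95
eef_pos: [507.9, -224.2, 139.2]
ee_rot: [3.126, 0.299, -0.009]
force: [-0.3, -0.2, -0.9]
opening: 0.0
grasp_force: 0.0
```

Run:
```python
from h import *
where()
r=lambda n,x0,y0,w,h,f:cv2.resize(cam(n)["pixels"][y0:y0+h,x0:x0+w],None,fx=f,fy=f,interpolation=cv2.INTER_CUBIC)
o=np.zeros((480,800,3),np.uint8)
o[:480,:400]=r("top",190,140,100,120,4); o[:400,400:800]=r("side",190,160,80,80,5)
cv2.imwrite("pics/z6.png",o)
```

```text
t 19.95 world [ 507.9 -224.2  139.2] chest [-340.2 -292.9  139.2] yaw 0.1907 tilt [-0.0059 -0.0014] F [-0.3 -0.2 -0.9] open 0.0 grip 0.0
```

View pics/z6.png

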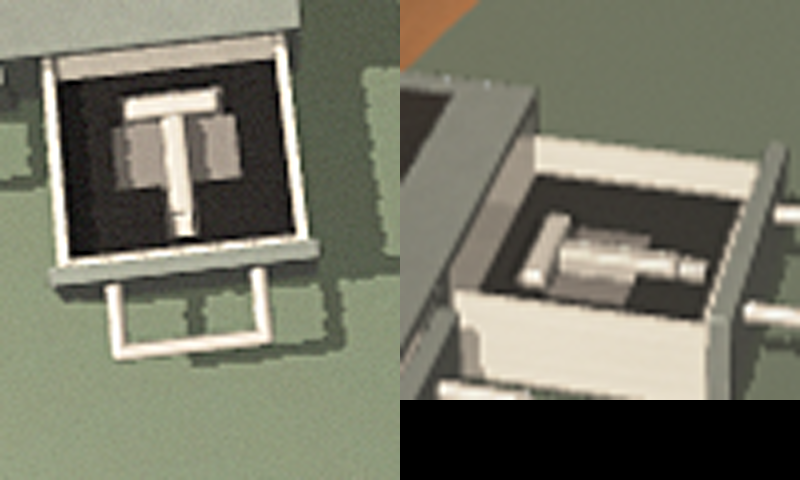

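The key lies in the T cutout: crossbar ends at top panel (124,108) and (220,98), stem end at (183,236). I'll check its height with a two-view fit.

Run:
```python
from h import *
z=lambda p,px,py,x0,y0,f:((p[0]-px+.5)/f-.5+x0,(p[1]-py+.5)/f-.5+y0)
A=lambda *p:z(p,0,0,190,140,4);B=lambda *p:z(p,400,0,190,160,5)
k=np.array([[27,30,16],[27,-30,16],[-60,0,14.]])
q,r=fit(k,{"top":dict(enumerate([A(124,107),A(220,98),A(182,235)])),"side":dict(enumerate([B(533,270),B(561,217),B(708,265)]))},[640,0,32,.2])
c=R.from_euler('z',-CY).apply([*(q[:2]-CH),q[2]]);print(c.round(1),q[3],r.round(1))
for i in (0,1,2): print(i,tri({"top":[A(124,107),A(220,98),A(182,235)][i],"side":[B(533,270),B(561,217),B(708,265)][i]})[0].round(1))
```

```text
[-161.1  -91.4   34.5] 0.1866603864273156 [ 0.2 -0.1 -0.5 -0.1  0.3 -0.1 -0.1  0.7  0.5 -1.3 -0.   0.3]
0 [663.5  43.7  52.9]
1 [677.3 -16.5  44.9]
2 [583.9  -1.6  49.9]
```

The fitted origin is within about 1.5 mm of the recess, and z of about 34 is consistent with the key being down. Now I push the right drawer shut.

Request:
send_rows:
  series:
    - [0,-4,0,0,0,-0.009,0]
    - [0,-4,0,0,0,0,0]
    - [0,-4,0,0,0,0,0]
    - [0,-4,0,0,0,0,0]
    - [0,-4,0,0,0,0,0]
    - [0,0,3,0,0,0,0]
    - [0,0,3,0,0,0,0]
    - [0,0,3,0,0,0,0]
    - [0,0,1.3,0,0,0,0]
    - [0,0,0,0,0,0,0]

```text
clock: 21.15
eef_pos: [473.1, -24.5, 35.0]
ee_rot: [-3.124, -0.325, 0.005]
force: [0.5, -0.5, 0.5]
opening: -0.1
grasp_force: 0.0
```

```bash
python3 -c "
from h import *
to(chest2w([-176,-92,36]),CY)"
```

```text
t 21.15 world [473.1 -24.5  35. ] chest [-334.6  -90.4   35. ] yaw 0.2075 tilt [-0.0032  0.0007] F [ 0.5 -0.5  0.5] open -0.1 grip 0.0
tool shift cm (before turning) [15.86  0.28 -0.15] turn [-0.001  0.003  0.007]
```

Request:
send_rows:
  series:
    - [0.9,0,0,0,0,0.007,0]
    - [0.7,0,0,0,0,0,0]
    - [0.5,0,0,0,0,0,0]
    - [0.4,0,0,0,0,0,0]
    - [0.5,0,0,0,0,0,0]
    - [0.7,0,0,0,0,0,0]
    - [0.9,0,0,0,0,0,0]
    - [0.9,0,0,0,0,0,0]
    - [0.9,0,0,0,0,0,0]
    - [0.9,0,0,0,0,0,0]
    - [0.9,0,0,0,0,0,0]
    - [0.9,0,0,0,0,0,0]
    - [0.9,0,0,0,0,0,0]
    - [0.9,0,0,0,0,0,0]
    - [0.9,0,0,0,0,0,0]
    - [0.9,0,0,0,0,0,0]
    - [0.7,0,0,0,0,0,0]
    - [0.5,0,0,0,0,0,0]
    - [0.3,0,0,0,0,0,0]
    - [0.2,0,0,0,0,0,0]

```text
clock: 23.15
eef_pos: [615.0, 3.2, 36.2]
ee_rot: [-3.126, -0.312, 0.0]
force: [-2.0, -0.1, -0.0]
opening: 0.0
grasp_force: 0.9
```

```bash
python3 -c "
from h import *
where()"
```

```text
t 23.15 world [615.    3.2  36.2] chest [-190.1  -91.4   36.2] yaw 0.1989 tilt [-0.0001  0.    ] F [-2.  -0.1 -0. ] open 0.0 grip 0.9
```

Request:
send_rows:
  series:
    - [0.3,0,0,0,0,0,0]
    - [0.3,0,0,0,0,0,0]
    - [0.3,0,0,0,0,0,0]
    - [0.2,0,0,0,0,0,0]
    - [0.2,0,0,0,0,0,0]
    - [0.2,0,0,0,0,0,0]
    - [0.2,0,0,0,0,0,0]
    - [0.2,0,0,0,0,0,0]
    - [0.2,0,0,0,0,0,0]
    - [0,0,0,0,0,0,0]
    - [0,0,0,0,0,0,0]
    - [0,0,0,0,0,0,0]

```text
clock: 24.35
eef_pos: [629.0, 5.9, 35.7]
ee_rot: [3.124, 0.311, -0.022]
force: [-15.4, -1.8, 10.1]
opening: 0.1
grasp_force: 7.7
```

```bash
python3 -c "
from h import *
where()"
```

```text
t 24.35 world [629.    5.9  35.7] chest [-175.8  -91.5   35.7] yaw 0.1983 tilt [-0.014  -0.0032] F [-15.4  -1.8  10.1] open 0.1 grip 7.7
```

The arm hit a hard stop at -175.8, the same as on the left drawer. I'll back off, move clear and check.

Request:
send_rows:
  series:
    - [-0.8,0,0,0,0,0,0]
    - [-2,0,0,0,0,0,0]
    - [-3,0,0,0,0,0,0]
    - [0,0,-4,0,0,0,0]
    - [0,0,-4,0,0,0,0]
    - [0,0,-4,0,0,0,0]
    - [0,4,0,0,0,0,0]
    - [0,4,0,0,0,0,0]
    - [0,4,0,0,0,0,0]
    - [0,4,0,0,0,0,0]
    - [0,4,0,0,0,0,0]
    - [0,0,0,0,0,0,0]
    - [0,0,0,0,0,0,0]
    - [0,0,0,0,0,0,0]

```text
clock: 25.75
eef_pos: [618.8, -198.6, 156.6]
ee_rot: [-3.125, -0.315, -0.003]
force: [0.5, 0.8, 0.2]
opening: -0.3
grasp_force: 0.0
```

Run:
```python
from h import *
where()
cv2.imwrite("pics/z7.png",cv2.resize(cam("top")["pixels"][50:300,100:430],None,fx=2.3,fy=2.3))
```

```text
t 25.75 world [ 618.8 -198.6  156.6] chest [-226.4 -289.9  156.6] yaw 0.2008 tilt [0.0015 0.0009] F [0.5 0.8 0.2] open -0.3 grip 0.0
```

View pics/z7.png

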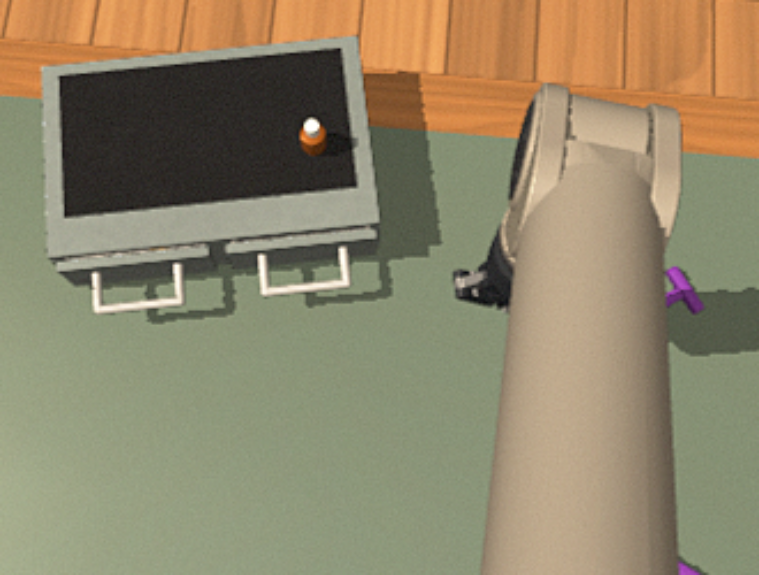

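Both drawers are shut (handles at panel (140,305) and (306,290)), the oil bottle is untouched, and the arm is clear.

```bash
python3 -c "
from workcell import ctrl
print(ctrl.close_job())"
```

```text
the job is handed in; nothing more can be done
None
```

The chuck key is in the tray's cutout, both drawers are shut against their stops, and the job was handed in at about 26 s; the hand-in returned no verdict.

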